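# Lock a cartridge into a push-push reader slot

## Task

Pick up the cartridge from the brown tray, stand it in the slot on top of the white reader and push it down to its stop, so that the push-push catch locks it down. The catch changes over at every push and nobody knows which way it stands, so after a push feel whether the cartridge stays down or has sprung up again, and push once more if it has; then let go and leave it locked down. Push gently enough not to hurt the reader, and leave the timer and the specimen cup alone.

Things in the scene. Friction and masses are not known exactly. Their poses are not given: they have to be found in the camera images.
- reader: white bench reader, a 90 x 100 x 84 mm box fixed on the counter; origin at the centre of its underside, z up, its black display faces its -x. Inside hides a spring carriage with a push-push catch, on which the cartridge's foot stands. It starts up; each push to the stop and release changes it over: locked down, sprung up, locked, ... Whether the first push locks it or leaves it up is not known
- slot_mouth (a point): centre of the slot's mouth, in the reader's top (84 mm above the counter); axes as the reader's. The upright slot is 27 mm along x, 47 mm along y, 1.5 mm more than the cartridge on each side, with a 4 mm chamfer; the carriage starts 28 to 36 mm below the mouth. It pushes up with 2 N when up and 6 N at its stop; from there a cushion gives 5 N per mm. Push slowly to 9 to 14 N; over 25 N hurts it
- locked_top (a point): fixed point on the slot's axis 36 mm above the reader's top. Locked, the cartridge's top is within 4 mm of this height (32 to 40 mm above the reader, it differs from reader to reader); sprung up, it is 12 mm higher than locked (44 to 52 mm). The stop is 9.5 mm deeper than locked, and the catch works only near it. A touch under 4 N does not work a locked catch. Lifting the cartridge takes it out
- cartridge_center (a point): loose cartridge, 80 mm tall, 50 to 90 g, standing on a 14 mm thick brown tray; this point is its centre, 40 mm above its foot, z up along it. Foot 20 x 40 mm, 5 mm high; white body 24 mm (x) x 44 mm (y) up to 50 mm above the foot; on it a blue grip tab 12 mm (x) x 30 mm (y) x 30 mm tall, up to the top. It fits the slot either way round, its x along the slot's x
- timer_center (a point): grey-white bench timer 60 x 64 x 23 mm lying on the counter, a bystander; this point is its centre
- cup_center (a point): white lidded specimen cup, 49 mm across and 55 mm tall, a bystander; this point is its centre
Not all that is in view belongs to the job. There is more than one size of the reader; the job needs the smaller. Leave any turquoise look-alike of the part that bears cartridge_center alone.

How it is judged (in metres and radians):
On the way:
1. the cartridge is lifted off the tray (height (world z) of cartridge_center above 0.084 m), for 0.1 s.
At the end, for the whole second after the job is handed in: The cartridge stands upright (within 0.1 rad) in the reader's slot, within 5 mm of its axis, locked down: its centre is 72 to 86 mm above the reader's underside (its top 28 to 42 mm above the reader's top), at rest and released (z of cartridge_center in the frame of reader between 0.072 and 0.086 m and horizontal distance between cartridge_center and slot_mouth below 0.005 m and angle between cartridge_center's own z axis and vertical below 0.1 rad and linear speed of cartridge below 0.02 m/s); the robot touches nothing.
It fails at once if the cartridge presses on the reader with more than 25 N (contact force between cartridge and reader above 25 N).
It fails at once if the timer is moved by more than 15 mm (distance of timer_center from where it was at the start of the episode above 0.015 m).
It fails at once if the specimen cup is moved by more than 15 mm (distance of cup_center from where it was at the start of the episode above 0.015 m).
It also fails if it takes over 67 s, if anything falls off the work surface, if the arm or the gripper's body presses on something with over 40 N, if the wrist force passes 120 N, or if a joint passes its speed limit or range.

## Robot

A 6-joint arm with a two-finger parallel gripper is mounted at the origin on a cart in front of the work surface, level with it; the furniture and walls round the work are solid. World frame = base frame: x ahead of the robot, y to its left, z up, the work surface at z = 0. Lengths are in m, angles in degrees, forces in N, time in s.
With the tool pointing down it reaches from about 0.25 to 0.725 m from the base axis. Payload 9.7 kg.
Tool frame: the origin (TCP) lies at the very end of the fingers, on their centre line; the grasp point (between the pads) lies 19 mm behind it (bot.grip_depth is the distance from the TCP to the grasp point, in m); z points along the fingers, y is the direction in which the jaws open and shut (so a half turn about z gives the same grasp; the last joint's range is limited). The gripper opens to 85 mm and grips with 20 to 120 N. Pads are 22 mm wide; open, the fingers measure 114 mm over their backs; the gripper's body (76 mm by 85 mm) begins 54 mm behind the grasp point. The pads swing forward as they close: fully open they stand 13 mm farther back than shut.
Start: joints at [-72.078, 4.979, 10.078, 95.1, 0, 90], TCP at [0.169, -0.523, 0.231] pointing down, gripper open.
Joint ranges: [-179.16, 179.16], [-48.56, 103.87], [-65.8, 70.77], [-126.05, 130.52], [-82.76, 87.17], [-180, 180]. Speed limits (degrees/s): [127.2, 127.2, 147.25, 180, 180, 180].

## Interface

Orientations are given as [roll, pitch, yaw] about the fixed x, y, z axes, in that order (R = Rz(yaw) Ry(pitch) Rx(roll)).
In Python, from workcell import telemetry, optics, order, bot gives the robot as it stands. The module is installed in compiled form; this text tells all that it offers.
- The arm moves only by the shell command python3 -m inch 'ROWS' [FORCE]. ROWS is JSON, a list of rows, each a list of 7 numbers: the shift along the tool's x, y, z in m, then the turn, a rotation vector about the tool's x, y, z in rad, then the closure, from 0 (fully open) to 1 (shut). In form: [[tx, ty, tz, rx, ry, rz, grip], ...]. A call has 1 to 12 rows; each row is the pose to reach, as a shift and turn from the pose commanded when the call began, along the tool's axes at that moment; what a row does not reach only later rows make up. A row lasts 1/12 s, in which the tool goes at most 41.7 mm and 7.16 degrees, less where a joint would pass 70% of its speed; a pose out of reach is approached as far as the arm can. A call with a gripper value outside its range is refused whole. The fingers move at their own pace and stop on an object; FORCE is the grip in N (left out, the last holds). Time passes only in rows, so rows that repeat a pose let the fingers close. It gives the time, the measured TCP pose, the force and the opening at its end, in the units of the state.
- telemetry.get_obs(): the state, without advancing time (a new reading comes with each control period).
- optics.camera(name): name is "scene" or "top"; returns (picture, depth): 420x560x3 uint8, red, green, blue; 420x560 float32, m along the optical axis (not along the pixel's ray), 0 where there is no reading.
- optics.camera_info(name): a dict with "camera_matrix" (3x3 intrinsics, pixels), "xyz" and "attitude" of the camera in the world. Camera axes: x right, y down, z forward; pixel columns grow to the right and rows downward; lengths in m; the calibration is good to about 2 mm. A picture is of the moment at which its call begins. camera_info takes no time and is no camera call.
- order.job_done(): hands the job in, once; it reports no verdict.
The state is a dict: "time": time; "q": joint angles; "qd": joint speeds; "joint_efforts": joint torques, N m; "ee_pos": TCP position; "tcp_rot": TCP orientation; "wrist_force": force on the tool from outside, world axes, zero at the start; "torque": the same for the moment, N m; "opening": finger opening in m.
Only numpy, scipy, OpenCV 4.12 (cv2) and the standard library are available. Lean on these libraries where they do the work, as an engineer would, in place of code of your own. Each camera call takes 0.05 s, during which the arm holds its last target. There are 200 camera calls.

## Working session

There is one attempt and no reset: what is moved stays moved. The work goes in short steps, Python scripts to look and compute and a shell command to move; the robot and the scene stay as the last step left them, time stands still between calls to the robot, and variables do not carry over. Pictures are saved under pics/ and viewed, about 8 in all and at most 12, crops included, and the job is handed in when it is done.

```bash
mkdir -p pics; python3 - <<'E'
from workcell import telemetry, optics
import cv2, numpy as np
for n in("scene","top"):
    p,d=optics.camera(n); cv2.imwrite(f"pics/{n}0.png",p[:,:,::-1]); np.savez(f"{n}0.npz",p=p,d=d)
    print(n,optics.camera_info(n), (d>0).mean())
print(telemetry.get_obs())
E
```

```text
scene {'camera_matrix': array([[485.19976135,   0.        , 289.70506231],
       [  0.        , 485.19976135, 209.6521821 ],
       [  0.        ,   0.        ,   1.        ]]), 'xyz': array([0.26774398, 0.63589245, 0.85479916]), 'attitude': array([-137.38167067,   -0.21181124, -151.06791529])} 0.9960246598639456
top {'camera_matrix': array([[470.09433971,   0.        , 277.87641895],
       [  0.        , 470.09433971, 211.40807902],
       [  0.        ,   0.        ,   1.        ]]), 'xyz': array([0.46689531, 0.04133929, 0.99441282]), 'attitude': array([-172.41446502,    0.76106055,  -88.67304335])} 0.9960076530612245
{'time': 0.1, 'q': array([-7.20801495e+01,  5.00649847e+00,  1.00390998e+01,  9.50977684e+01,
       -1.08952394e-03,  8.99997517e+01]), 'qd': array([-0.00054111,  0.03628433,  0.00553756,  0.04874625,  0.0002115 ,
        0.01046362]), 'joint_efforts': array([ 8.56959614e-04, -5.21562123e+01,  4.65652263e+01,  1.59653270e-02,
        3.43007730e-05,  2.00024436e-05]), 'ee_pos': array([ 0.16916277, -0.52313591,  0.23066881]), 'tcp_rot': array([-1.79934833e+02,  1.08924082e-03,  1.79201001e+01]), 'wrist_force': array([ 1.10272054, -0.67468186, -0.22241411]), 'torque': array([ 0.00717692, -0.00329019, -0.00424934]), 'opening': 0.08561039358856894}
```

View pics/scene0.png

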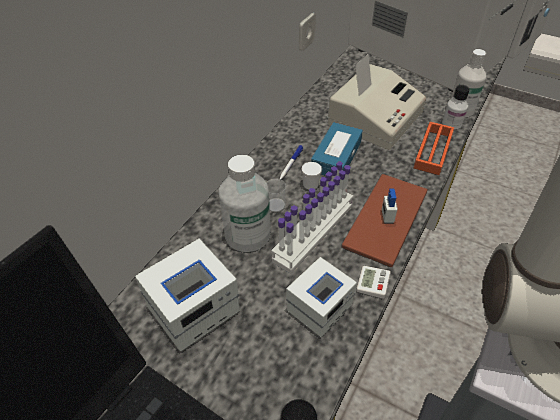

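View pics/top0.png

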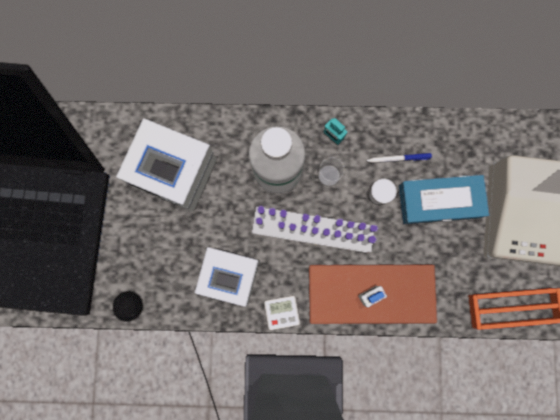

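Scene shows two readers. In top, the small one is at (227,277) and the large one at (165,162); the small one matches 90x100 and is the one for the job. There are two cartridges in top: the white/blue one at (374,297) on the brown tray is the one meant, and the turquoise one at (336,129) is the look-alike. The timer is at (282,313) and the cup at (384,191). Next I measure these and make one enlarged crop.

```bash
cat > h.py <<'E'
import numpy as np, cv2
from scipy.spatial.transform import Rotation as R
from workcell import telemetry, optics
def RT(n):
    c=optics.camera_info(n); return c["camera_matrix"],R.from_euler("xyz",c["attitude"],degrees=True).as_matrix(),c["xyz"]
def cloud(n,d):
    K,r,t=RT(n); v,u=np.mgrid[:d.shape[0],:d.shape[1]]
    c=np.stack([(u-K[0,2])/K[0,0]*d,(v-K[1,2])/K[1,1]*d,d],-1); return c@r.T+t
def ray(n,uv,z):
    K,r,t=RT(n); uv=np.atleast_2d(uv); w=np.c_[(uv[:,0]-K[0,2])/K[0,0],(uv[:,1]-K[1,2])/K[1,1],np.ones(len(uv))]@r.T
    return t+w*((z-t[2])/w[:,2])[:,None]
def rect(P):
    (c,s,a)=cv2.minAreaRect((P[:,:2]*1000).astype(np.float32)); return np.round(c,1),np.round(s,1),round(a,1)
E
python3 - <<'E'
from h import *
for n in("top","scene"):
    z=np.load(n+"0.npz"); p,d=z["p"],z["d"]; W=cloud(n,d); hsv=cv2.cvtColor(p,cv2.COLOR_RGB2HSV)
    def comp(m,name,lo=15):
        k,l,st,ce=cv2.connectedComponentsWithStats(m.astype(np.uint8))
        for i in range(1,k):
            if st[i,4]>lo:
                s=l==i; print(n,name,st[i,4],ce[i].round(),rect(W[s]),"z",W[s][:,2].mean().round(4))
                cs,_=cv2.findContours(s.astype(np.uint8),cv2.RETR_EXTERNAL,cv2.CHAIN_APPROX_NONE)
                zz=np.median(W[s][:,2]); print("   ray",rect(ray(n,cs[0][:,0],zz)),zz.round(4))
    x,y,Z=W[...,0],W[...,1],W[...,2]
    blue=(hsv[...,0]>100)&(hsv[...,0]<125)&(hsv[...,1]>130)&(hsv[...,2]>60)
    comp(blue&(y<0.25)&(x<.5)&(Z>.06),"blue")
    comp((Z>.078)&(Z<.09)&(x<.42)&(y>0)&(y<.35),"rdr",150)
    comp((Z>.056)&(Z<.075)&(x<.42)&(y<0)&(y>-.3),"body",10)
    comp((Z>.085)&(Z<.105)&(x<.42)&(y<0)&(y>-.3),"tabtop",10)
    comp((Z>.015)&(Z<.03)&(x<.42)&(y<.12)&(y>-.0),"timer",100)
    comp((Z>.05)&(Z<.06)&(x>.4)&(y<.0)&(y>-.3),"cup",100)
    comp((hsv[...,0]<10)&(hsv[...,1]>120)&(Z<.02)&(Z>.008)&(x<.45),"tray",500)
a=np.load("top0.npz")["p"]; b=np.load("scene0.npz")["p"]
A=cv2.resize(a[230:350,180:440],None,fx=3,fy=3,interpolation=2); B=cv2.resize(b[170:340,260:440],None,fx=2,fy=2)[:230]
B=cv2.copyMakeBorder(B,0,0,0,A.shape[1]-B.shape[1],0)
cv2.imwrite("pics/crop.png",np.vstack([A,B])[:,:,::-1])
E
```

```text
top blue 81 [375. 297.] (array([ 428.8, -131.6]), array([ 9.6, 26.3]), 29.1) z 0.0932
   ray (array([ 428.9, -131.5]), array([10.7, 26.3]), 27.3) 0.0933
top body 42 [368. 303.] (array([ 414.3, -127. ]), array([10.2, 27.2]), 2.5) z 0.0631
   ray (array([ 414. , -126.8]), array([ 9.6, 27.2]), 1.4) 0.0627
top timer 657 [282. 315.] (array([387.1,  45.6]), array([55.7, 62.9]), 12.1) z 0.018
   ray (array([387.2,  45.6]), array([55.7, 62.9]), 12.0) 0.0176
top cup 142 [349.  95.] (array([839. , -84.5]), array([  3.7, 168.6]), 0.2) z 0.0551
   ray (array([839.7, -84.5]), array([168.2,   6.2]), 89.6) 0.0547
top cup 109 [423.  96.] (array([ 839.5, -236.4]), array([  3.3, 127. ]), 0.3) z 0.0546
   ray (array([ 839.9, -236.9]), array([  4.3, 128.2]), 1.0) 0.0543
top cup 468 [383. 191.] (array([ 638.7, -155.1]), array([48.9, 47.5]), 88.9) z 0.0546
   ray (array([ 639. , -154.9]), array([47.2, 48.6]), 1.2) 0.0546
top tray 4327 [371. 304.] (array([ 412.4, -141.1]), array([ 78.9, 256.9]), 0.9) z 0.0136
   ray (array([ 412.3, -140.5]), array([ 78.7, 255.5]), 0.8) 0.0136
scene blue 106 [392. 197.] (ar
[... 502 characters left out ...]
), 11.1) z 0.0183
   ray (array([391.2,  47.8]), array([58.4, 65. ]), 12.0) 0.0178
scene timer 566 [542. 359.] (array([59.6, 64.8]), array([32.3, 98.2]), 46.9) z 0.02
   ray (array([57.6, 63.9]), array([40.1, 97.9]), 48.7) 0.0185
scene cup 211 [237. 147.] (array([ 843.1, -150. ]), array([  5.8, 298.1]), 0.1) z 0.0551
   ray (array([ 841.9, -148.7]), array([ 10.5, 299. ]), 0.1) 0.0552
scene cup 243 [311. 169.] (array([ 641.3, -152.8]), array([48.5, 48.1]), 33.8) z 0.0556
   ray (array([ 639.9, -150.3]), array([48.8, 53.5]), 29.2) 0.0557
scene tray 2429 [394. 225.] (array([ 413.6, -137.9]), array([ 78.7, 260.6]), 1.5) z 0.0144
   ray (array([ 411.5, -135. ]), array([ 79.1, 263.5]), 0.5) 0.0145
```

View pics/crop.png

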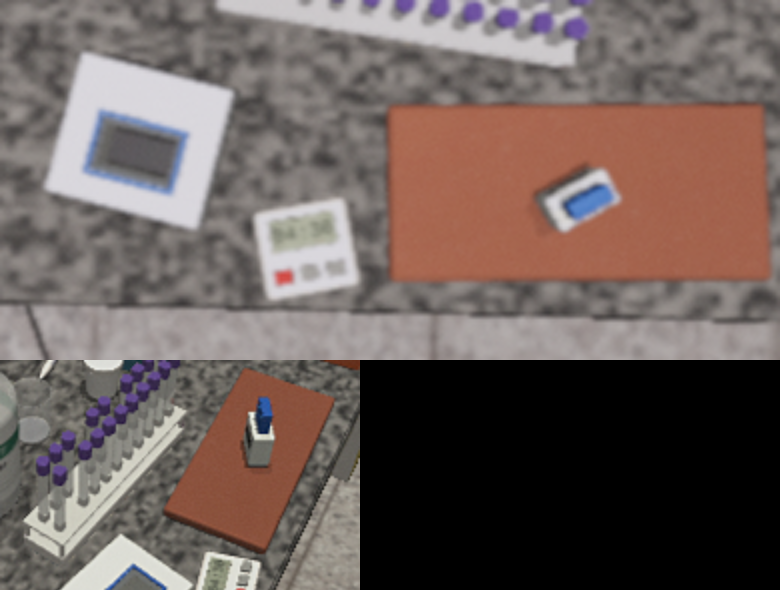

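```bash
python3 - <<'E'
from h import *
for n in("top","scene"):
    z=np.load(n+"0.npz"); p,d=z["p"],z["d"]; W=cloud(n,d); hsv=cv2.cvtColor(p,cv2.COLOR_RGB2HSV)
    x,y,Z=W[...,0],W[...,1],W[...,2]
    def hull(m,name):
        k,l,st,ce=cv2.connectedComponentsWithStats(m.astype(np.uint8))
        for i in range(1,k):
            if st[i,4]>60:
                s=l==i; c=np.argwhere(s)[:,::-1]; zz=np.median(Z[s])
                print(n,name,st[i,4],ce[i].round(),rect(W[s]),zz.round(4),"ray",rect(ray(n,c,0.084)))
    reg=(x>.38)&(x<.56)&(y>.07)&(y<.24)
    hull(reg&(Z>.078)&(Z<.092),"top face")
    blue=(hsv[...,0]>100)&(hsv[...,0]<125)&(hsv[...,1]>70)&(hsv[...,2]>60)
    hull(reg&blue&(Z>.075),"rim")
    m=blue&(x>.38)&(x<.48)&(y<-.08)&(y>-.18)&(Z>.05)
    hull(m,"tab"); 
    m2=m&(Z>.088); print("tabtop",rect(W[m2]),W[m2][:,2].mean())
    # body+tab overall with elevation
    m3=(x>.38)&(x<.48)&(y<-.08)&(y>-.18)&(Z>.025); hull(m3,"cart")
    for zz,nm in((.0,'')):pass
E
```

```text
top top face 2107 [226. 276.] (array([459.9, 154.1]), array([100.6,  90.1]), 76.9) 0.0838 ray (array([459.9, 153.7]), array([100.3,  89.9]), 76.8)
top rim 127 [225. 280.] (array([452.4, 155.2]), array([58.1, 39.9]), 77.2) 0.0843 ray (array([452.4, 155.1]), array([57.8, 39.8]), 76.9)
top tab 108 [376. 297.] (array([ 428.2, -132.3]), array([12. , 28.8]), 28.4) 0.0931 ray (array([ 428.2, -133.5]), array([13.3, 30. ]), 27.4)
tabtop (array([ 428.1, -132.5]), array([11.7, 28.8]), 30.4) 0.09330367924117318
top cart 355 [372. 296.] (array([ 427.8, -132.7]), array([25. , 44.3]), 30.3) 0.0645 ray (array([ 429.5, -126.2]), array([27.5, 47.1]), 29.7)Traceback (most recent call last):
  File "<stdin>", line 20, in <module>
TypeError: cannot unpack non-iterable float object
```

Reader top: 100x90, centre (460,154), yaw -13 deg. Slot centre is about (453,156). The cartridge is at about (429,-131), yaw about 29.5 deg, and its top at 94 mm. Sizes and heights agree with the description. First I move to above the cartridge with the jaws across the 12 mm tab.

```bash
T='[0.368,-0.293,0.05,0,0,-1.773,0.4]'; : ; python3 -m inch '[[0.368,-0.293,0.05,0,0,-1.773,0.4],[0.368,-0.293,0.05,0,0,-1.773,0.4],[0.368,-0.293,0.05,0,0,-1.773,0.4],[0.368,-0.293,0.05,0,0,-1.773,0.4],[0.368,-0.293,0.05,0,0,-1.773,0.4],[0.368,-0.293,0.05,0,0,-1.773,0.4],[0.368,-0.293,0.05,0,0,-1.773,0.4],[0.368,-0.293,0.05,0,0,-1.773,0.4],[0.368,-0.293,0.05,0,0,-1.773,0.4],[0.368,-0.293,0.05,0,0,-1.773,0.4],[0.368,-0.293,0.05,0,0,-1.773,0.4],[0.368,-0.293,0.05,0,0,-1.773,0.4]]' 30
```

```text
time: 1.1
ee_pos: [0.4307, -0.1275, 0.1803]
tcp_rot: [-180.0, -0.1, 104.4]
wrist_force: [-0.4, -0.6, -0.6]
opening: 0.0515
```

```bash
python3 -m inch '[[0,0,0.03,0,0,-0.27,0.4],[0,0,0.03,0,0,-0.27,0.4],[0,0,0.03,0,0,-0.27,0.4],[0,0,0.03,0,0,-0.27,0.4],[0,0,0.03,0,0,-0.27,0.4],[0,0,0.03,0,0,-0.27,0.4]]'
python3 - <<'E'
from h import *
print(telemetry.get_obs()["ee_pos"],telemetry.get_obs()["tcp_rot"])
for n in("top","scene"):
    p,d=optics.camera(n); cv2.imwrite(f"pics/{n}1.png",p[:,:,::-1])
E
python3 -c "
import cv2,numpy as np
a=cv2.imread('pics/top1.png')[230:370,290:460];b=cv2.imread('pics/scene1.png')[110:250,310:480]
cv2.imwrite('pics/c1.png',cv2.resize(np.hstack([a,b]),None,fx=2.3,fy=2.3,interpolation=2))"
```

```text
time: 1.6
ee_pos: [0.4295, -0.1317, 0.1521]
tcp_rot: [180.0, 0.1, 119.1]
wrist_force: [-0.1, -0.7, -0.5]
opening: 0.0512
[ 0.42947735 -0.13166072  0.15205251] [1.79950396e+02 5.00922651e-02 1.19130401e+02]
```

View pics/c1.png

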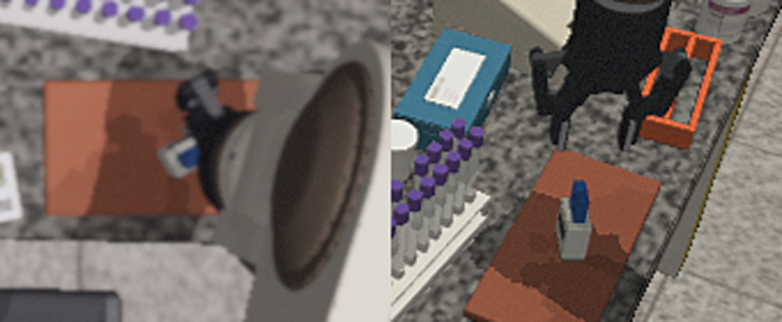

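The open fingers straddle the blue tab (scene crop, tab at about (578,200)). Now descend and close.

```bash
python3 -m inch '[[0,0,0.03,0,0,0,0.4],[0,0,0.055,0,0,0,0.4],[0,0,0.075,0,0,0,0.4],[0,0,0.083,0,0,0,0.4],[0,0,0.083,0,0,0,0.4],[0,0,0.083,0,0,0,0.6],[0,0,0.083,0,0,0,0.8],[0,0,0.083,0,0,0,1],[0,0,0.083,0,0,0,1],[0,0,0.083,0,0,0,1],[0,0,0.083,0,0,0,1],[0,0,0.083,0,0,0,1]]' 40; python3 -m inch '[[0,0,0,0,0,0,1],[0,0,0,0,0,0,1],[0,0,-0.01,0,0,0,1],[0,0,-0.03,0,0,0,1],[0,0,-0.06,0,0,0,1],[0,0,-0.09,0,0,0,1],[0,0,-0.12,0,0,0,1],[0,0,-0.14,0,0,0,1],[0,0,-0.14,0,0,0,1],[0,0,-0.14,0,0,0,1]]'
```

```text
time: 2.7
ee_pos: [0.4299, -0.1315, 0.0695]
tcp_rot: [179.9, 0.1, 119.3]
wrist_force: [0.2, -0.1, 6.0]
opening: 0.0113
time: 3.53
ee_pos: [0.4297, -0.1314, 0.2097]
tcp_rot: [179.9, 0.1, 119.3]
wrist_force: [1.0, -0.3, -1.3]
opening: 0.0112
```

```bash
python3 -m inch '[[0.02,0.0135,0,0,0,0.08,1],[0.05,0.034,0,0,0,0.18,1],[0.08,0.054,0,0,0,0.28,1],[0.11,0.074,0,0,0,0.38,1],[0.14,0.094,0,0,0,0.48,1],[0.17,0.115,0,0,0,0.57,1],[0.2,0.135,0,0,0,0.66,1],[0.22,0.148,0,0,0,0.71,1],[0.239,0.161,0,0,0,0.738,1],[0.239,0.161,0,0,0,0.738,1],[0.239,0.161,0,0,0,0.738,1],[0.239,0.161,0,0,0,0.738,1]]'; python3 - <<'E'
from h import *
im=[]
for n,(r0,c0) in(("top",(180,150)),("scene",(150,230))):
    p,d=optics.camera(n); np.savez(n+"2.npz",p=p,d=d); im.append(p[r0:r0+180,c0:c0+170])
    W=cloud(n,d); x,y,Z=W[...,0],W[...,1],W[...,2]; o=telemetry.get_obs()
    hsv=cv2.cvtColor(p,cv2.COLOR_RGB2HSV)
    reg=(abs(x-.453)<.06)&(abs(y-.156)<.06)&(Z>.14)&(Z<.212)
    wh=reg&(hsv[...,1]<70)&(hsv[...,2]>90)
    print(n,reg.sum(),wh.sum(), rect(W[wh]) if wh.sum()>5 else '', W[wh][:,2].min(),W[wh][:,2].max())
print(o["ee_pos"],o["tcp_rot"],o["wrist_force"])
cv2.imwrite("pics/c2.png",cv2.resize(np.hstack(im),None,fx=2.3,fy=2.3,interpolation=2)[:,:,::-1])
E
```

```text
time: 4.53
ee_pos: [0.452, 0.1556, 0.2074]
tcp_rot: [-179.9, 0.1, 77.1]
wrist_force: [0.2, 0.2, -1.0]
opening: 0.0109
top 60 40 (array([446.9, 133.4]), array([ 4. , 22.4]), 88.9) 0.16755207187926735 0.204785999747791
scene 478 392 (array([453.2, 155.7]), array([45.4, 24.8]), 77.6) 0.15285925587382032 0.21129852002931204
[0.45231349 0.15507785 0.20793581] [-1.79968181e+02  2.81283405e-02  7.70130605e+01] [ 0.69512315 -0.22198947 -0.4475352 ]
```

View pics/c2.png

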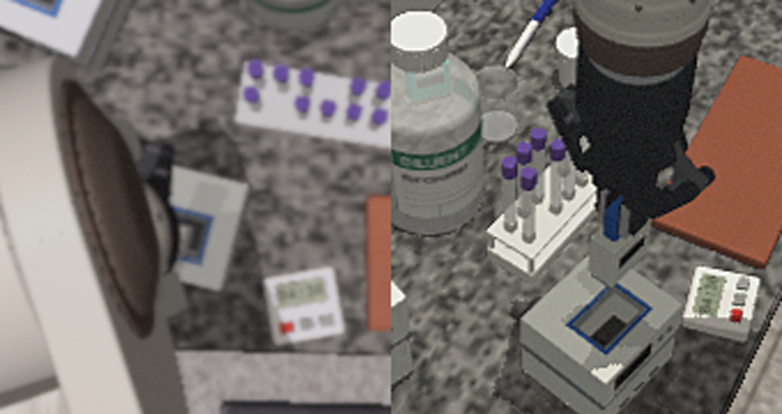

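Scene crop: the cartridge hangs upright at about (615,250), just above the slot mouth at about (610,320). I now measure the offset between the two in the same camera.

```bash
python3 - <<'E'
from h import *
z=np.load("scene2.npz"); p,d=z["p"],z["d"]; W=cloud("scene",d); x,y,Z=W[...,0],W[...,1],W[...,2]
hsv=cv2.cvtColor(p,cv2.COLOR_RGB2HSV)
reg=(abs(x-.453)<.06)&(abs(y-.156)<.06)
bl=(hsv[...,0]>100)&(hsv[...,0]<125)&(hsv[...,1]>70)&(hsv[...,2]>50)
m=reg&bl&(Z>.075)&(Z<.092); print("rim",m.sum(),rect(W[m]),rect(ray("scene",np.argwhere(m)[:,::-1],.084)))
a=np.radians(-13); ax=np.array([np.cos(a),np.sin(a)]); ay=np.array([-ax[1],ax[0]])
wh=reg&(hsv[...,1]<70)&(hsv[...,2]>70)&(Z>.14)&(Z<.212)
for lo in np.arange(.15,.21,.006):
    s=W[wh&(Z>=lo)&(Z<lo+.006)]
    if len(s)>5:
        q=(s[:,:2]-[.4533,.1558])*1000; X=q@ax; Y=q@ay; print(lo.round(3),len(s),"x",X.min().round(1),X.max().round(1),"y",Y.min().round(1),Y.max().round(1))
q=(W[m][:,:2]-[.4533,.1558])*1000; X=q@ax; Y=q@ay; print("rim x",X.min(),X.max(),"y",Y.min(),Y.max())
E
```

```text
rim 146 (array([454.9, 156.1]), array([60.7, 42.1]), 77.9) (array([454.9, 155.1]), array([60.4, 41.9]), 77.0)
0.15 7 x -9.7 4.0 y 4.9 19.3
0.156 25 x -11.7 10.1 y -11.5 21.2
0.162 44 x -12.0 9.6 y -19.2 22.1
0.168 53 x -12.3 10.6 y -19.6 22.7
0.174 35 x -12.5 11.2 y -22.9 22.5
0.18 31 x -11.9 11.8 y -20.1 22.1
0.186 42 x -12.2 11.3 y -20.8 22.4
0.192 58 x -11.9 12.0 y -19.2 22.2
0.198 102 x -12.5 12.2 y -21.3 22.6
0.204 13 x -11.2 9.9 y 1.7 20.0
rim x -19.994109851347737 22.335011210690634 y -29.730402404649965 31.183148233787083
```

```bash
python3 -m inch '[[0.0005,0.0011,0.01,0,0,0,1],[0.0005,0.0011,0.03,0,0,0,1],[0.0005,0.0011,0.05,0,0,0,1],[0.0005,0.0011,0.06,0,0,0,1],[0.0005,0.0011,0.06,0,0,0,1],[0.0005,0.0011,0.06,0,0,0,1]]'; python3 -m inch '[[0,0,0.003,0,0,0,1],[0,0,0.006,0,0,0,1],[0,0,0.009,0,0,0,1],[0,0,0.012,0,0,0,1],[0,0,0.015,0,0,0,1],[0,0,0.018,0,0,0,1],[0,0,0.018,0,0,0,1]]'
```

```text
time: 5.13
ee_pos: [0.4534, 0.1557, 0.1481]
tcp_rot: [-180.0, 0.0, 77.0]
wrist_force: [0.5, -0.3, -0.7]
opening: 0.0111
time: 5.72
ee_pos: [0.4534, 0.1561, 0.1296]
tcp_rot: [-180.0, 0.0, 77.1]
wrist_force: [0.3, -0.7, -0.8]
opening: 0.011
```

```bash
python3 -m inch '[[0,0,0.002,0,0,0,1],[0,0,0.004,0,0,0,1],[0,0,0.006,0,0,0,1],[0,0,0.008,0,0,0,1],[0,0,0.01,0,0,0,1],[0,0,0.01,0,0,0,1]]'; python3 -m inch '[[0,0,0.002,0,0,0,1],[0,0,0.004,0,0,0,1],[0,0,0.006,0,0,0,1],[0,0,0.006,0,0,0,1]]';python3 -m inch '[[0,0,0.001,0,0,0,1],[0,0,0.002,0,0,0,1],[0,0,0.003,0,0,0,1],[0,0,0.003,0,0,0,1]]'
```

```text
time: 6.22
ee_pos: [0.4535, 0.1561, 0.1198]
tcp_rot: [-180.0, 0.0, 77.0]
wrist_force: [-0.6, -0.5, -1.2]
opening: 0.0113
time: 6.55
ee_pos: [0.4535, 0.1561, 0.1138]
tcp_rot: [-180.0, 0.0, 77.1]
wrist_force: [0.1, -0.6, -0.9]
opening: 0.011
time: 6.88
ee_pos: [0.4536, 0.1562, 0.1111]
tcp_rot: [-180.0, 0.0, 77.1]
wrist_force: [0.7, 0.2, -0.7]
opening: 0.0113
```

```bash
python3 -m inch '[[0,0,0.001,0,0,0,1],[0,0,0.002,0,0,0,1],[0,0,0.003,0,0,0,1],[0,0,0.003,0,0,0,1]]';python3 -m inch '[[0,0,0.001,0,0,0,1],[0,0,0.002,0,0,0,1],[0,0,0.003,0,0,0,1],[0,0,0.003,0,0,0,1]]'
```

```text
time: 7.22
ee_pos: [0.4537, 0.1562, 0.1083]
tcp_rot: [180.0, -0.0, 77.1]
wrist_force: [-0.3, -0.4, 0.8]
opening: 0.0109
time: 7.55
ee_pos: [0.4537, 0.1562, 0.1052]
tcp_rot: [180.0, -0.0, 77.1]
wrist_force: [1.0, -0.5, 0.5]
opening: 0.0112
```

Contact on the carriage at TCP ≈ 0.108. The fingers would come close to the reader at the stop, so I let go, rise, close, and push on the tab's top with shut fingers.

```bash
python3 -m inch '[[0,0,-0.002,0,0,0,0.9],[0,0,-0.002,0,0,0,0.8],[0,0,-0.002,0,0,0,0.7],[0,0,-0.002,0,0,0,0.6],[0,0,-0.002,0,0,0,0.5],[0,0,-0.002,0,0,0,0.5],[0,0,-0.015,0,0,0,0.5],[0,0,-0.035,0,0,0,0.5],[0,0,-0.05,0,0,0,0.5],[0,0,-0.055,0,0,0,0.8],[0,0,-0.055,0,0,0,1],[0,0,-0.055,0,0,0,1]]'; python3 -m inch '[[0,0,0,0,0,0,1],[0,0,0,0,0,0,1],[0,0,0,0,0,0,1],[0,0,0,0,0,0,1]]'; python3 - <<'E'
from h import *
p,d=optics.camera("scene"); W=cloud("scene",d); x,y,Z=W[...,0],W[...,1],W[...,2]
hsv=cv2.cvtColor(p,cv2.COLOR_RGB2HSV); bl=(hsv[...,0]>100)&(hsv[...,0]<125)&(hsv[...,1]>90)&(hsv[...,2]>40)
m=(abs(x-.453)<.04)&(abs(y-.156)<.04)&bl&(Z>.095)&(Z<.15); print(m.sum(),np.percentile(Z[m],[5,50,95,99]),rect(W[m]))
t=m&(Z>np.percentile(Z[m],95)-.004); print(rect(W[t]),telemetry.get_obs()["ee_pos"])
cv2.imwrite("pics/c3.png",cv2.resize(p[150:340,230:430],None,fx=3,fy=3,interpolation=2)[:,:,::-1])
E
```

```text
time: 8.55
ee_pos: [0.4537, 0.1562, 0.1597]
tcp_rot: [-180.0, 0.0, 77.0]
wrist_force: [-0.3, 0.1, -0.0]
opening: 0.0069
time: 8.88
ee_pos: [0.4535, 0.1561, 0.1597]
tcp_rot: [-180.0, 0.0, 77.1]
wrist_force: [1.1, -0.7, 0.0]
opening: 0.0001
191 [0.10749438 0.12802633 0.13497535 0.13629294] (array([454.3, 157.6]), array([32. , 11.5]), 78.3)
(array([454.4, 156.6]), array([30.1, 11. ]), 78.8) [0.4535328  0.15613568 0.15990782]
```

View pics/c3.png

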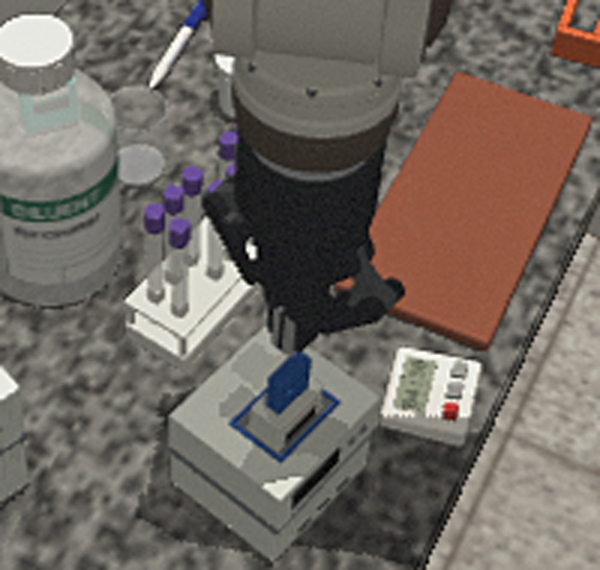

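Cartridge stands upright in the slot with its top ≈ 51 mm above the reader, so it is sprung up; the shut fingers are above the tab at (290,330). Locked is expected at ≈ 39 mm and the stop at TCP ≈ 0.1135.

```bash
python3 -m inch '[[0,0,0.006,0,0,0,1],[0,0,0.012,0,0,0,1],[0,0,0.018,0,0,0,1],[0,0,0.022,0,0,0,1],[0,0,0.024,0,0,0,1],[0,0,0.026,0,0,0,1],[0,0,0.028,0,0,0,1],[0,0,0.03,0,0,0,1],[0,0,0.03,0,0,0,1]]';python3 -m inch '[[0,0,0.002,0,0,0,1],[0,0,0.004,0,0,0,1],[0,0,0.006,0,0,0,1],[0,0,0.008,0,0,0,1],[0,0,0.009,0,0,0,1],[0,0,0.01,0,0,0,1],[0,0,0.011,0,0,0,1],[0,0,0.011,0,0,0,1]]'
```

```text
time: 9.68
ee_pos: [0.4537, 0.1562, 0.1302]
tcp_rot: [180.0, -0.0, 77.0]
wrist_force: [0.2, -0.3, 0.7]
opening: -0.0
time: 10.35
ee_pos: [0.4536, 0.1562, 0.1191]
tcp_rot: [-180.0, 0.0, 77.1]
wrist_force: [-0.9, 0.0, 4.0]
opening: 0.0001
```

```bash
python3 -m inch '[[0,0,0.001,0,0,0,1],[0,0,0.002,0,0,0,1],[0,0,0.003,0,0,0,1],[0,0,0.004,0,0,0,1],[0,0,0.004,0,0,0,1]]';python3 -m inch '[[0,0,0.0005,0,0,0,1],[0,0,0.001,0,0,0,1],[0,0,0.001,0,0,0,1]]'
```

```text
time: 10.77
ee_pos: [0.4537, 0.1562, 0.1153]
tcp_rot: [180.0, -0.0, 77.1]
wrist_force: [-0.8, 0.5, 4.6]
opening: 0.0002
time: 11.02
ee_pos: [0.4537, 0.1562, 0.1143]
tcp_rot: [180.0, -0.0, 77.1]
wrist_force: [-1.2, -0.5, 4.1]
opening: -0.0003
```

```bash
python3 -m inch '[[0,0,0.0005,0,0,0,1],[0,0,0.001,0,0,0,1],[0,0,0.001,0,0,0,1]]';python3 -m inch '[[0,0,0.0005,0,0,0,1],[0,0,0.0005,0,0,0,1]]'
```

```text
time: 11.27
ee_pos: [0.4537, 0.1562, 0.1132]
tcp_rot: [180.0, -0.0, 77.1]
wrist_force: [-1.1, -0.2, 4.8]
opening: -0.0
time: 11.43
ee_pos: [0.4537, 0.1562, 0.1127]
tcp_rot: [-180.0, 0.0, 77.0]
wrist_force: [-0.1, 0.8, 4.3]
opening: 0.0002
```

```bash
python3 -m inch '[[0,0,0.0005,0,0,0,1],[0,0,0.0005,0,0,0,1]]';python3 -m inch '[[0,0,0.0005,0,0,0,1],[0,0,0.0005,0,0,0,1]]'
```

```text
time: 11.6
ee_pos: [0.4537, 0.1562, 0.1122]
tcp_rot: [-180.0, 0.0, 77.1]
wrist_force: [-0.5, 0.2, 4.5]
opening: -0.0001
time: 11.77
ee_pos: [0.4537, 0.1562, 0.1117]
tcp_rot: [-180.0, 0.0, 77.1]
wrist_force: [-1.2, 1.4, 5.2]
opening: 0.0001
```

```bash
python3 -m inch '[[0,0,0.0005,0,0,0,1],[0,0,0.0005,0,0,0,1]]';python3 -m inch '[[0,0,0.0005,0,0,0,1],[0,0,0.0005,0,0,0,1]]'
```

```text
time: 11.93
ee_pos: [0.4537, 0.1562, 0.1112]
tcp_rot: [180.0, 0.0, 77.1]
wrist_force: [-0.2, -0.7, 5.2]
opening: -0.0
time: 12.1
ee_pos: [0.4537, 0.1562, 0.1108]
tcp_rot: [-180.0, -0.0, 77.0]
wrist_force: [0.5, 0.3, 4.8]
opening: -0.0005
```

```bash
python3 -m inch '[[0,0,0.0005,0,0,0,1],[0,0,0.0005,0,0,0,1]]'
```

```text
time: 12.27
ee_pos: [0.4538, 0.1562, 0.1104]
tcp_rot: [180.0, -0.0, 77.0]
wrist_force: [-0.8, 0.0, 5.8]
opening: -0.0001
```

```bash
python3 -m inch '[[0,0,0.0005,0,0,0,1],[0,0,0.0005,0,0,0,1]]'; python3 -m inch '[[0,0,0.0003,0,0,0,1],[0,0,0.0003,0,0,0,1]]'
```

```text
time: 12.43
ee_pos: [0.4538, 0.1563, 0.1101]
tcp_rot: [180.0, -0.0, 77.1]
wrist_force: [-0.5, -0.0, 8.5]
opening: 0.0001
time: 12.6
ee_pos: [0.4539, 0.1563, 0.1099]
tcp_rot: [180.0, -0.0, 77.0]
wrist_force: [-1.3, 1.2, 8.6]
opening: -0.0001
```

```bash
python3 -m inch '[[0,0,0.0003,0,0,0,1],[0,0,0.0003,0,0,0,1]]'
```

```text
time: 12.77
ee_pos: [0.454, 0.1563, 0.1098]
tcp_rot: [180.0, -0.0, 77.1]
wrist_force: [-1.1, -0.3, 8.4]
opening: -0.0002
```

```bash
python3 -m inch '[[0,0,0.0004,0,0,0,1],[0,0,0.0004,0,0,0,1]]'; python3 -m inch '[[0,0,0.0004,0,0,0,1],[0,0,0.0004,0,0,0,1]]'
```

```text
time: 12.93
ee_pos: [0.454, 0.1563, 0.1095]
tcp_rot: [179.9, -0.0, 77.1]
wrist_force: [-1.4, -1.3, 9.4]
opening: -0.0
time: 13.1
ee_pos: [0.4541, 0.1563, 0.1093]
tcp_rot: [179.9, -0.0, 77.1]
wrist_force: [-0.9, 0.2, 10.7]
opening: 0.0001
```

Stop reached (10.7 N). Now rise slowly and feel.

```bash
python3 -m inch '[[0,0,-0.0015,0,0,0,1],[0,0,-0.003,0,0,0,1],[0,0,-0.0045,0,0,0,1],[0,0,-0.006,0,0,0,1],[0,0,-0.0075,0,0,0,1],[0,0,-0.0075,0,0,0,1]]'; python3 -m inch '[[0,0,-0.0015,0,0,0,1],[0,0,-0.003,0,0,0,1],[0,0,-0.0045,0,0,0,1],[0,0,-0.006,0,0,0,1],[0,0,-0.0075,0,0,0,1],[0,0,-0.0075,0,0,0,1]]'; python3 - <<'E'
from h import *
p,d=optics.camera("scene"); W=cloud("scene",d); x,y,Z=W[...,0],W[...,1],W[...,2]
hsv=cv2.cvtColor(p,cv2.COLOR_RGB2HSV); bl=(hsv[...,0]>100)&(hsv[...,0]<125)&(hsv[...,1]>90)&(hsv[...,2]>40)
m=(abs(x-.453)<.02)&(abs(y-.156)<.025)&bl&(Z>.09)&(Z<.15); print(m.sum(),np.percentile(Z[m],[5,50,95,99]))
E
```

```text
time: 13.6
ee_pos: [0.4537, 0.1562, 0.1161]
tcp_rot: [180.0, -0.0, 77.1]
wrist_force: [0.3, 0.8, 5.1]
opening: -0.0004
time: 14.1
ee_pos: [0.4537, 0.1562, 0.1236]
tcp_rot: [180.0, -0.0, 77.0]
wrist_force: [-0.6, -0.2, 2.5]
opening: -0.0
116 [0.09727845 0.11103943 0.12472924 0.13679782]
```

```bash
python3 -m inch '[[0,0,-0.0015,0,0,0,1],[0,0,-0.003,0,0,0,1],[0,0,-0.004,0,0,0,1],[0,0,-0.004,0,0,0,1]]'; python3 -m inch '[[0,0,-0.003,0,0,0,1],[0,0,-0.007,0,0,0,1],[0,0,-0.015,0,0,0,1],[0,0,-0.025,0,0,0,1],[0,0,-0.03,0,0,0,1],[0,0,-0.03,0,0,0,1],[0,0,-0.03,0,0,0,1]]'; cat > look.py <<'E'
from h import *
p,d=optics.camera("scene"); W=cloud("scene",d); x,y,Z=W[...,0],W[...,1],W[...,2]
hsv=cv2.cvtColor(p,cv2.COLOR_RGB2HSV); bl=(hsv[...,0]>100)&(hsv[...,0]<125)&(hsv[...,1]>90)&(hsv[...,2]>40)
m=(abs(x-.453)<.02)&(abs(y-.156)<.025)&bl&(Z>.095)&(Z<.15); print(m.sum(),np.percentile(Z[m],[5,50,95,99]))
t=m&(Z>np.percentile(Z[m],95)-.004); print(rect(W[t]),Z[t].mean())
E
python3 look.py
```

```text
time: 14.48
ee_pos: [0.4538, 0.1562, 0.1276]
tcp_rot: [180.0, -0.0, 77.0]
wrist_force: [-0.1, -0.2, 2.9]
opening: -0.0001
time: 15.07
ee_pos: [0.454, 0.1563, 0.1579]
tcp_rot: [180.0, -0.0, 77.1]
wrist_force: [0.4, 0.6, 1.0]
opening: -0.0
190 [0.10777714 0.12839711 0.13584049 0.1368817 ]
(array([454.3, 157.8]), array([29.4, 10.4]), 77.3) 0.13429240726672403
```

Sprung up: contact was still felt at 0.1276, and the camera shows the top at ≈ 0.135 again. Second push.

```bash
python3 -m inch '[[0,0,0.006,0,0,0,1],[0,0,0.012,0,0,0,1],[0,0,0.018,0,0,0,1],[0,0,0.022,0,0,0,1],[0,0,0.024,0,0,0,1],[0,0,0.026,0,0,0,1],[0,0,0.028,0,0,0,1],[0,0,0.03,0,0,0,1],[0,0,0.032,0,0,0,1],[0,0,0.034,0,0,0,1],[0,0,0.035,0,0,0,1]]';python3 -m inch '[[0,0,0.002,0,0,0,1],[0,0,0.004,0,0,0,1],[0,0,0.006,0,0,0,1],[0,0,0.008,0,0,0,1],[0,0,0.009,0,0,0,1],[0,0,0.01,0,0,0,1],[0,0,0.011,0,0,0,1],[0,0,0.011,0,0,0,1]]'
```

```text
time: 16.03
ee_pos: [0.4537, 0.1562, 0.1223]
tcp_rot: [180.0, -0.0, 77.1]
wrist_force: [-0.9, -0.7, 3.3]
opening: -0.0
time: 16.7
ee_pos: [0.4537, 0.1562, 0.1113]
tcp_rot: [180.0, -0.0, 77.1]
wrist_force: [-1.0, -0.1, 4.5]
opening: -0.0001
```

```bash
python3 -m inch '[[0,0,0.0005,0,0,0,1],[0,0,0.001,0,0,0,1],[0,0,0.0015,0,0,0,1],[0,0,0.0015,0,0,0,1]]'; python3 -m inch '[[0,0,0.0004,0,0,0,1],[0,0,0.0004,0,0,0,1]]'
```

```text
time: 17.03
ee_pos: [0.4539, 0.1563, 0.1102]
tcp_rot: [180.0, -0.0, 77.1]
wrist_force: [0.4, -0.1, 7.8]
opening: -0.0001
time: 17.2
ee_pos: [0.4539, 0.1563, 0.1099]
tcp_rot: [180.0, -0.0, 77.1]
wrist_force: [-1.4, -0.6, 8.1]
opening: -0.0
```

```bash
python3 -m inch '[[0,0,0.0004,0,0,0,1],[0,0,0.0004,0,0,0,1]]'
```

```text
time: 17.37
ee_pos: [0.4541, 0.1563, 0.1097]
tcp_rot: [179.9, -0.0, 77.0]
wrist_force: [-1.1, -1.3, 9.5]
opening: -0.0001
```

```bash
python3 -m inch '[[0,0,0.0006,0,0,0,1],[0,0,0.0006,0,0,0,1],[0,0,0.0006,0,0,0,1]]'; python3 -m inch '[[0,0,-0.0015,0,0,0,1],[0,0,-0.003,0,0,0,1],[0,0,-0.0045,0,0,0,1],[0,0,-0.006,0,0,0,1],[0,0,-0.0075,0,0,0,1],[0,0,-0.0075,0,0,0,1]]'; python3 -m inch '[[0,0,-0.0015,0,0,0,1],[0,0,-0.003,0,0,0,1],[0,0,-0.0045,0,0,0,1],[0,0,-0.006,0,0,0,1],[0,0,-0.0075,0,0,0,1],[0,0,-0.0075,0,0,0,1]]'
```

```text
time: 17.62
ee_pos: [0.4542, 0.1564, 0.1094]
tcp_rot: [179.9, -0.1, 77.1]
wrist_force: [-1.4, 0.0, 11.0]
opening: 0.0001
time: 18.12
ee_pos: [0.4537, 0.1562, 0.1162]
tcp_rot: [180.0, -0.0, 77.0]
wrist_force: [-1.8, -0.4, 3.9]
opening: -0.0001
time: 18.62
ee_pos: [0.4537, 0.1562, 0.1236]
tcp_rot: [180.0, -0.0, 77.1]
wrist_force: [-0.2, 0.8, 1.4]
opening: 0.0002
```

```bash
python3 -m inch '[[0,0,-0.004,0,0,0,1],[0,0,-0.01,0,0,0,1],[0,0,-0.025,0,0,0,1],[0,0,-0.05,0,0,0,1],[0,0,-0.07,0,0,0,1],[0,0,-0.08,0,0,0,1],[0,0,-0.08,0,0,0,1],[0,0,-0.08,0,0,0,1]]'; cat >>look.py <<'E'
cv2.imwrite("pics/c4.png",cv2.resize(p[150:340,230:430],None,fx=3,fy=3,interpolation=2)[:,:,::-1])
reg=(abs(x-.453)<.06)&(abs(y-.156)<.06)&(Z>.09)&(Z<.15); print("all above reader",rect(W[reg]),np.percentile(Z[reg],[50,99]))
E
python3 look.py
```

```text
time: 19.28
ee_pos: [0.4539, 0.1563, 0.2033]
tcp_rot: [180.0, -0.0, 77.1]
wrist_force: [-0.8, 0.3, -0.7]
opening: 0.0001
189 [0.09804323 0.11909891 0.12424717 0.12476649]
(array([454.5, 156.7]), array([31.3, 11.2]), 76.9) 0.12259744543716694
all above reader (array([454.6, 157. ]), array([44.3, 23.2]), 77.1) [0.10256945 0.12470881]
```

View pics/c4.png

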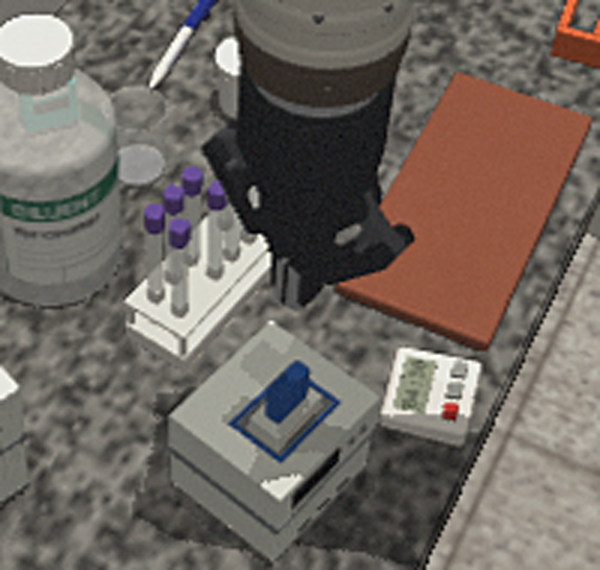

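The crop shows the cartridge upright in the slot at (285,405) and 12 mm lower than before, with its top ≈ 0.123 (39 mm above the reader). It is locked, and the gripper is clear. I hand in the job.

```bash
python3 -c "
from workcell import order; order.job_done()"
```

```text
the job is handed in; nothing more can be done
```

The cartridge is locked down in the smaller reader's slot, and the job was handed in at about 19 s; no verdict is reported.

- **What I did:** I picked the cartridge off the tray by its tab, lowered it onto the carriage and let go. I then pushed on the tab's top with shut fingers.
    - **First push:** it reached 10.7 N, and the cartridge sprung up again. Contact was still felt 17 mm above the stop, and the camera put its top at about 135 mm.
    - **Second push:** it reached 11.0 N and locked.
- **Last checks:** the scene camera shows the cartridge upright, its top at about 123 mm. That is 39 mm above the reader and 12 mm lower than when sprung up, so its centre is at about 83 mm (limit 72 to 86). It stands within about 1 mm of the slot's axis. The gripper is about 80 mm clear of it.
- **Bystanders:** the arm never went near the timer or the cup. I did not measure them again at the end; the timer looked in place in the last picture.
- **What disagreed:** the two cameras differed by 2 to 4 mm, so I lined up cartridge and slot within one view. The force felt just after the second push was unclear (1.4 N, about 1 N noise), so the locked state rests on the camera height.

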